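Rock the angle gauge on the copper stud

TASK

Pick up the blue angle gauge by its handle and lower it upright, foot down, onto the middle of the copper stud until you feel it touch. Then, with the dial standing vertical and the foot still pressing lightly on the stud, rock the gauge until its swinging black pointer settles on the red mark, and finish while holding it there in the gripper, not letting go. Do not press hard, let the gauge fall over or disturb the other things.

Things in the scene. Friction and masses are not known exactly. Their poses are not given: they have to be found in the camera images.
- gauge: Blue pendulum angle gauge, about 0.4 kg, upright. Origin: underside centre of its flat foot (60 mm along x, 40 along y, 12 thick); z up, y normal to the dial. Dial: 126 mm across, 10 mm thick, centre 76 mm up, white on both faces. On top a square black rubber handle 24 x 24 mm, 136 to 188 mm up. All rigid except pointer and mark, which turn about one pivot 106 mm up.
- gauge_grip (a point): middle of the gauge's handle, 162 mm above the underside of the foot, on its z axis; axes as the gauge
- pointer (a joint): angle of the black pointer (64 mm long, on both faces) about the gauge's y axis; 0 points at the foot, positive towards the gauge's -x side. Hangs freely by gravity, swings a second or two when disturbed. Leaning the gauge's top towards its -x side by an angle makes it read that same positive angle.
- index (a joint): angle of the red mark about the same pivot, same zero and sign as the pointer: 0.20 to 0.40, different each time, so it lies to the -x side. It stays where it is set. The pointer is on the mark when both values are equal.
- pointer_tip (a point): tip of the pointer, 64 mm from the pivot; axes turn with the pointer, z runs from tip to pivot
- mark (a point): upper end of the red mark (8 mm wide, 18 mm long, on both faces), 66 mm from the pivot; axes turn with the mark, z towards the pivot
- block: Oak offcut 100 x 100 x 40 mm, fixed; origin at its underside centre, z up. From its top centre stands the stud: a stem with a lumpy hammered copper cap 40 mm across, highest near its centre. The crest is 28 to 49 mm above the block's top, different each time, not given: feel for it. A rubber buffer lets the cap yield straight down about 1 mm per N, at most 6 mm, then it is rigid.
- hammer: bench hammer 260 mm long, lying flat near the back; bystander
- tin: tin with a yellow band, 52 mm across, 65 mm tall, standing; origin at underside centre; bystander
- collar: brass collar lying flat, 60 mm outside, 18 mm tall; origin at underside centre; bystander
- bar: bright steel bar offcut 130 x 30 x 30 mm; origin at underside centre, x along it; bystander
- dish: copper bowl 100 mm across, 30 mm tall; origin at underside centre; bystander
- brush: hand brush 170 mm long lying flat; bystander

How it is judged (in metres and radians):
On the way, in this order (a step that is already met when the one before it is completed fails the run):
1. the gauge is lifted off the bench in the gripper (contact force between the fingers and gauge above 1 N and height (world z) of gauge above 0.03 m), for 0.1 s.
2. the gauge touches down upright (within 7 degrees) on the middle of the stud (contact force between gauge and block between 0.5 and 15 N and horizontal distance between gauge and block below 0.018 m and z of gauge in the frame of block above 0.053 m and contact force between the fingers and gauge above 1 N and angle between gauge's own z axis and vertical below 0.13 rad), for 0.1 s.
At the end, for the whole second after the job is handed in: The gripper holds the gauge still; its foot bears on the stud with 0.5 to 15 N, foot centre within 18 mm of the stud's axis and clear of the block; the dial is vertical within 10 degrees; the pointer is at rest within 4 degrees (0.07 rad) of the red mark (contact force between gauge and block between 0.5 and 15 N and horizontal distance between gauge and block below 0.018 m and z of gauge in the frame of block above 0.053 m and contact force between the fingers and gauge above 1 N and angle between the z axis of pointer_tip and the z axis of mark, either way round below 0.07 rad and velocity of joint pointer between -0.15 and 0.15 rad/s and angle between gauge's own y axis and vertical between 1.39 and 1.75 rad and angular speed of gauge below 0.15 rad/s and linear speed of gauge below 0.03 m/s); the arm keeps its last pose, push and grip.
It fails at once if the gauge is pressed hard on the stud (over 35 N) (contact force between gauge and block above 35 N).
It fails at once if the gauge falls over (leans more than 45 degrees) (angle between gauge's own z axis and vertical above 0.8 rad).
It fails at once if another thing on the bench is disturbed (moved over 30 mm) (distance of any of hammer, tin, collar, bar, dish, brush from where it was at the start of the episode above 0.03 m).
It also fails if it takes over 59 s, if anything falls off the work surface, if the arm or the gripper's body presses on something with over 40 N, if the wrist force passes 120 N, or if a joint passes its speed limit or range.

ROBOT

A 7-joint arm with a two-finger parallel gripper is mounted at the origin on the work surface. World frame = base frame: x ahead of the robot, y to its left, z up, the work surface at z = 0. Lengths are in m, angles in degrees, forces in N, time in s.
With the tool pointing down it reaches from about 0.425 to 0.875 m from the base axis. Payload 4.7 kg.
Tool frame: the origin (TCP) lies at the centre of the arm's flange, where the gripper is bolted on; the fingertips stand 182 mm ahead of it and the grasp point (between the pads) lies 164 mm ahead of it; z points along the fingers, x is the direction in which the jaws open and shut, and the axes are right-handed (so a half turn about z gives the same grasp; the last joint's range is limited). The gripper opens to 87 mm and grips with 3 to 60 N. Pads are 19 mm wide; open, the fingers measure 117 mm over their backs; the gripper's body (75 mm by 190 mm) begins 51 mm behind the grasp point.
Start: joints at [-73.276, 18.392, -4.016, 83.108, 1.295, 78.541, -3.26], TCP at [0.178, 0.625, 0.405] pointing down, gripper open.
Joint ranges: [-163.93, 163.93], [-17.29, 119.83], [-79.2, 71.16], [3.27, 140.29], [-89.18, 269.18], [5.43, 117.66], [-154.24, 154.24]. Speed limits (degrees/s): [147.25, 147.25, 180, 180, 180, 180, 180].

INTERFACE

Orientations are given as [roll, pitch, yaw] about the fixed x, y, z axes, in that order (R = Rz(yaw) Ry(pitch) Rx(roll)).
In Python, from cell import env gives the robot as it stands. The module is installed in compiled form; this text tells all that it offers.
- The arm moves only by the tool carry_out, never from a script. Its argument "increments" is a list of rows, each a list of 5 numbers: the shift along the world's x, y, z in m, then the turn about the world's z in degrees, then the gripper's target within -1 to 1 (shut at 1, half-way at 0, fully open at -1). In form: [[dx, dy, dz, spin, jaw], ...]. A call has 1 to 20 rows; each row is the pose to reach, as a shift and turn from the pose commanded when the call began; what a row does not reach only later rows make up. A row lasts 1/10 s, in which the tool goes at most 50 mm and 8.59 degrees, less where a joint would pass 70% of its speed; a pose out of reach is approached as far as the arm can. A call with a gripper value outside its range is refused whole. The fingers move at their own pace and stop on an object; "grip_force" is the grip in N (left out, the last holds). Time passes only in rows, so rows that repeat a pose let the fingers close. It gives the time, the measured TCP pose, the force and the opening at its end, in the units of the state.
- env.get_obs(): the state, without advancing time (a new reading comes with each control period).
- env.read_camera(name): name is "scene" or "top" or "wrist"; returns (picture, depth): 480x640x3 uint8, red, green, blue; 480x640 float32, m along the optical axis (not along the pixel's ray), 0 where there is no reading.
- env.get_calibration(name): a dict with "K" (3x3 intrinsics, pixels), "k1" (the pictures are not rectified: a ray, as slopes to the right and down, at radius r is drawn at 1 + k1 r^2 times it, then the intrinsics apply), "camera_from_world" (4x4, takes a point from world to camera coordinates); the wrist camera has in their place "T_tool_cam" (4x4, takes a point from camera to tool coordinates, whose origin is the TCP and whose axes are the tool frame's). Camera axes: x right, y down, z forward; pixel columns grow to the right and rows downward; lengths in m; the calibration is good to about 2 mm. A picture is of the moment at which its call begins: read the wrist's pose just before it. get_calibration takes no time and is no camera call.
- env.sign_off(): hands the job in, once; it reports no verdict.
The state is a dict: "time_s": time; "qpos": joint angles; "joint_velocities": joint speeds; "effort": joint torques, N m; "tool_pos": TCP position; "tool_rot": TCP orientation; "force": force on the tool from outside, world axes, zero at the start; "wrist_torque": the same for the moment, N m; "grip_width": finger opening in m.
Only numpy, scipy, OpenCV 4.12 (cv2) and the standard library are available. Lean on these libraries where they do the work, as an engineer would, in place of code of your own. Each camera call takes 0.05 s, during which the arm holds its last target.

## Working session

There is one attempt and no reset: what is moved stays moved. The work goes in short steps, Python scripts to look and compute and a tool call to move; the robot and the scene stay as the last step left them, time stands still between calls to the robot, and variables do not carry over. Pictures are saved under pics/ and viewed, and the job is handed in when it is done.

Besides the shell and the picture viewer there is one more tool, called as name(argument=value, ...), one argument or row to a line, values as JSON. carry_out: Moves the arm, as the interface text tells. Its arguments: {"type":"object","properties":{"increments":{"type":"array"},"grip_force":{"type":"number"}},"required":["increments"]}

```bash
mkdir -p pics; cat > h.py <<'E'
import numpy as np, cv2
from cell import env
def shot(n,tag):
    o=env.get_obs(); im,d=env.read_camera(n); cv2.imwrite(f'pics/{tag}.png',im[:,:,::-1]); np.savez(f'pics/{tag}.npz',im=im,d=d,tp=o['tool_pos'],tr=o['tool_rot']); return im,d
E
python3 - <<'E'
from h import *
o=env.get_obs(); print(o)
for n in['scene','top','wrist']:
    im,d=shot(n,n+'0'); c=env.get_calibration(n); print(n,c)
E
```

```text
{'time_s': 0.0, 'qpos': array([-73.27408783,  18.43755074,  -4.0163624 ,  83.17426593,
         1.29496696,  78.54144748,  -3.26134227]), 'joint_velocities': array([-0.03356568,  0.03416546,  0.06733172, -0.03269145,  0.02736225,
       -0.05052273,  0.08304531]), 'effort': array([ 3.33510934e-04, -4.91277766e+01, -4.03899886e-01, -3.12532496e+01,
       -6.41273288e-02,  4.34179860e-02,  1.59121837e-04]), 'tool_pos': array([0.1782364 , 0.62486747, 0.40368399]), 'tool_rot': array([1.79994504e+02, 1.08018679e-01, 7.40832578e+01]), 'force': array([-0.05955748, -0.68652049, -0.99556177]), 'wrist_torque': array([-0.02479834, -0.00578385, -0.00287998]), 'grip_width': 0.08708106682803204}
scene {'K': array([[597.4283167 ,   0.        , 316.40845175],
       [  0.        , 597.4283167 , 240.74571106],
       [  0.        ,   0.        ,   1.        ]]), 'k1': -0.0625433802708288, 'camera_from_world': array([[ 0.48952499,  0.87198231, -0.00348391, -0.29907853],
       [ 0.56073085, -0.31784524, -0.76456217, -0.2635336 ],
       [-0.66779204,  0.37231875, -0.64454057,  1.79670655],
       [ 0
[... 365 characters left out ...]
.17774153,  0.61340431],
       [ 0.1774297 , -0.01688658, -0.98398859,  1.38781543],
       [ 0.        ,  0.        ,  0.        ,  1.        ]])}
wrist {'K': array([[336.78737877,   0.        , 318.9627128 ],
       [  0.        , 336.78737877, 241.52659119],
       [  0.        ,   0.        ,   1.        ]]), 'k1': -0.013068693034623005, 'T_tool_cam': array([[ 9.99999558e-01,  9.29993880e-04, -1.39264443e-04,
         1.21851348e-03],
       [-8.60501332e-04,  9.64707730e-01,  2.63321580e-01,
        -7.13628484e-02],
       [ 3.79236942e-04, -2.63321344e-01,  9.64708104e-01,
         2.06661310e-02],
       [ 0.00000000e+00,  0.00000000e+00,  0.00000000e+00,
         1.00000000e+00]])}
```

View pics/scene0.png

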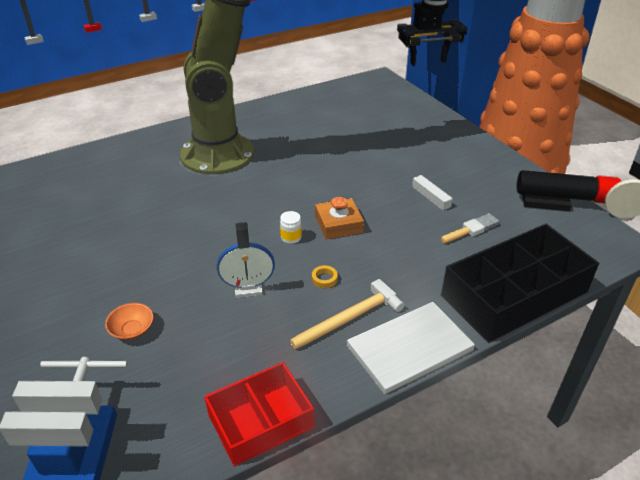

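View pics/top0.png

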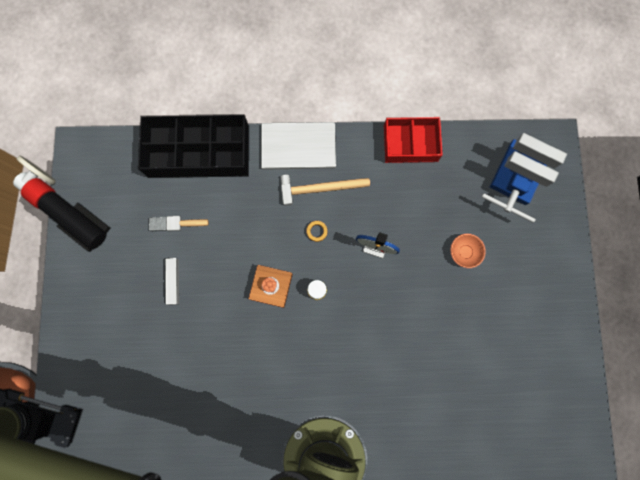

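View pics/wrist0.png

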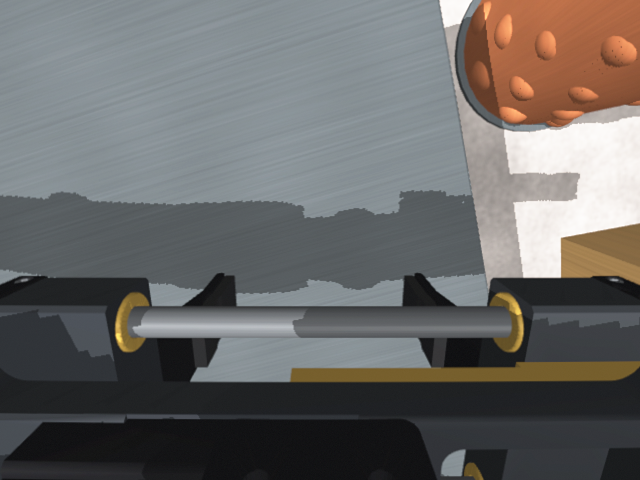

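```bash
cat >> h.py <<'E'
from scipy.spatial.transform import Rotation as R
def cloud(n,tag):
    z=np.load(f'pics/{tag}.npz'); im,d=z['im'],z['d']; c=env.get_calibration(n); K=c['K']
    v,u=np.mgrid[0:480,0:640]
    p=cv2.undistortPoints(np.stack([u,v],-1).reshape(-1,1,2).astype(float),K,np.array([c['k1'],0,0,0,0])).reshape(480,640,2)
    P=np.dstack([p[...,0]*d,p[...,1]*d,d])
    if n=='wrist':
        T=np.eye(4);T[:3,:3]=R.from_euler('xyz',z['tr'],degrees=True).as_matrix();T[:3,3]=z['tp'];T=T@c['T_tool_cam']
    else: T=np.linalg.inv(c['camera_from_world'])
    return im,d,P@T[:3,:3].T+T[:3,3]
def box(W,d,u0,v0,u1,v1):
    m=np.zeros(d.shape,bool);m[v0:v1,u0:u1]=True;return m&(d>0)
E
python3 - <<'E'
from h import *
for n,b in [('scene',(205,215,285,305)),('top',(345,222,410,265))]:
    im,d,W=cloud(n,n+'0'); m=box(W,d,*b)
    h=cv2.cvtColor(im,cv2.COLOR_RGB2HSV)
    z=W[...,2]
    g=m&(z>.145)&(z<.25)&(h[...,2]<70); p=W[g]; print(n,'handle',g.sum(),p.min(0),p.max(0),p.mean(0)); 
    t=g&(z>.18); print('top', t.sum(), W[t].mean(0))
    bl=m&(z>.02)&(z<.15); p=W[bl]; print('dial',p.mean(0),p.min(0),p.max(0))
    e=np.linalg.svd((p-p.mean(0))[:,:2],full_matrices=0)[2]; print('axis',e, np.degrees(np.arctan2(e[0,1],e[0,0])))
    red=m&((h[...,0]<8)|(h[...,0]>172))&(h[...,1]>150)&(h[...,2]>80)&(z>.01); print('red',red.sum(),W[red].mean(0))
    f=m&(z>.008)&(z<.016); print('foot',W[f].mean(0))
for n,b in [('scene',(312,190,368,240)),('top',(244,258,296,310))]:
    im,d,W=cloud(n,n+'0'); m=box(W,d,*b); z=W[...,2]
    t=m&(z>.06); print(n,'cap',t.sum(),W[t].mean(0),W[t].min(0),W[t].max(0))
    k=m&(z>.034)&(z<.046); print('blk',W[k].mean(0),W[k].min(0),W[k].max(0), cv2.minAreaRect((W[k][:,:2]*1000).astype(np.float32)))
E
python3 - <<'E'
import cv2
im=cv2.imread('pics/scene0.png')
a=cv2.resize(im[210:310,195:295],(600,600),interpolation=cv2.INTER_CUBIC);cv2.imwrite('pics/c1.png',a)
E
```

```text
scene handle 252 [ 0.56951225 -0.17522039  0.14526905] [ 0.59903618 -0.14745278  0.19162948] [ 0.58775283 -0.16245856  0.17267687]
top 106 [ 0.58439546 -0.16128579  0.18697614]
dial [ 0.57924454 -0.15491535  0.08146669] [ 0.44421979 -0.21991812  0.02052616] [6.09375862e-01 4.50403889e-04 1.49907661e-01]
axis [[ 0.35745553 -0.93393016]
 [-0.93393016 -0.35745553]] -69.05598641224587
red 13 [ 0.57927219 -0.18091364  0.03603535]
foot [ 0.58683829 -0.15836814  0.0117888 ]
top handle 109 [ 0.56440031 -0.17329628  0.1456959 ] [ 0.5933905  -0.14498887  0.19165324] [ 0.5773883  -0.15793544  0.18105142]
top 82 [ 0.5792769  -0.1593029   0.18672002]
dial [ 0.57608858 -0.15787469  0.09345282] [ 0.55386867 -0.2192457   0.02044228] [ 0.60494075 -0.10103447  0.14877809]
axis [[-0.35045477 -0.93657966]
 [-0.93657966  0.35045477]] -110.51513310181272
red 0 [nan nan nan]
foot [ 0.5703122  -0.15776675  0.01122031]
scene cap 172 [0.47972716 0.13860517 0.07353391] [0.45640944 0.11895863 0.0614473 ] [0.49741905 0.1623953  0.08376233]
blk [0.48407761 0.13500123 0.0402509 ] [0.41555218 0.08021573 0.0342373 ] [0.53582653 0.20107107 0.04598515] ((476.0961608886719, 140.53347778320312), (101.56316375732422, 105.78453063964844), 76.33964538574219)
top cap 177 [0.47369675 0.14009848 0.07379873] [0.45377371 0.12089397 0.06522708] [0.49245837 0.15986112 0.08676961]
blk [0.47350141 0.13988344 0.03939611] [0.41658414 0.08176251 0.03401131] [0.53308777 0.19967732 0.04594017] ((474.38397216796875, 140.68551635742188), (100.87902069091797, 99.8360824584961), 75.83810424804688)<stdin>:10: RuntimeWarning: Mean of empty slice.
  ret = um.true_divide(
```

View pics/c1.png

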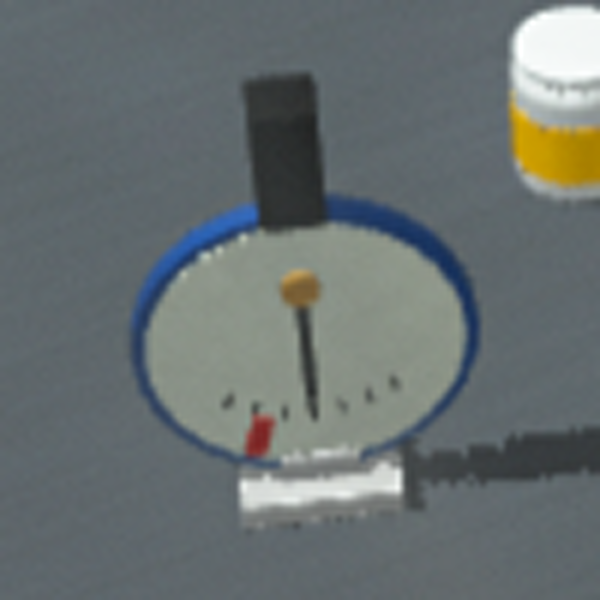

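```bash
python3 - <<'E'
from h import *
for n,b in [('scene',(205,215,285,305)),('top',(345,222,410,265))]:
    im,d,W=cloud(n,n+'0'); m=box(W,d,*b); z=W[...,2]
    g=m&(z>.022)&(z<.145)&(np.hypot(W[...,0]-.579,W[...,1]+.16)<.08); p=W[g][:,:2]
    vx,vy,x,y=cv2.fitLine(p.astype(np.float32)*1000,cv2.DIST_HUBER,0,.1,.1).ravel(); print(n,vx,vy,x,y,np.degrees(np.arctan2(vy,vx)),len(p))
    r=(p*1000-[x,y])@[-vy,vx]; print(np.percentile(r,[2,20,50,80,98])); s=(p*1000-[x,y])@[vx,vy]; print(s.min(),s.max(), (s.min()+s.max())/2*np.array([vx,vy])+[x,y])
    t=m&(z>.184)&(z<.195)&(np.hypot(W[...,0]-.579,W[...,1]+.16)<.08); print(cv2.minAreaRect((W[t][:,:2]*1000).astype(np.float32)))
E
```

```text
scene 0.34590095 0.93827105 584.6823 -161.58105 69.76319 2039
[-5.30590212 -1.85893261  0.0109269   2.03891062  6.72419909]
-62.285645707770655 62.98397029110731 [ 584.80308758 -161.25344582]
((580.6582641601562, -159.33953857421875), (22.82430076599121, 32.32965850830078), 67.1600341796875)
top 0.34660316 0.9380119 574.5129 -158.91284 69.720314 400
[-9.58787764 -3.93364528  0.14972543  0.89796606  4.65687783]
-62.03406314336367 62.849730042198324 [ 574.65423478 -158.53028917]
((579.5831909179688, -159.62835693359375), (23.150468826293945, 23.57727813720703), 71.3855209350586)
```

carry_out(
  increments=[
    [0.02,-0.04,0.01,-5,-1],
    [0.04,-0.08,0.02,-10,-1],
    [0.06,-0.12,0.02,-15,-1],
    [0.085,-0.165,0.02,-20,-1],
    [0.105,-0.205,0.02,-25,-1],
    [0.125,-0.245,0.02,-30,-1],
    [0.145,-0.285,0.02,-35,-1],
    [0.165,-0.325,0.02,-40,-1],
    [0.185,-0.365,0.02,-45,-1],
    [0.21,-0.41,0.02,-50,-1],
    [0.23,-0.45,0.02,-55,-1],
    [0.25,-0.49,0.02,-60,-1],
    [0.27,-0.53,0.02,-65,-1],
    [0.29,-0.57,0.02,-70,-1],
    [0.31,-0.61,0.02,-75,-1],
    [0.335,-0.655,0.02,-80,-1],
    [0.355,-0.695,0.02,-85,-1],
    [0.375,-0.735,0.02,-90,-1],
    [0.4,-0.775,0.02,-94.4,-1],
    [0.402,-0.785,0.02,-94.4,-1],
  ],
)

```text
time_s: 2.15
tool_pos: [0.5812, -0.1644, 0.4237]
tool_rot: [179.7, -0.0, -20.7]
force: [-0.5, 0.4, -0.5]
grip_width: 0.087
```

carry_out(
  increments=[
    [0,0,0,0,-1],
    [0,0,0,0,-1],
    [0,0,0,0,-1],
    [0,0,0,0,-1],
  ],
  grip_force=12,
)

```text
time_s: 2.55
tool_pos: [0.5801, -0.1582, 0.4251]
tool_rot: [-179.9, -0.0, -20.2]
force: [-0.0, 0.3, -0.1]
grip_width: 0.0867
```

```bash
python3 - <<'E'
from h import *
o=env.get_obs(); print(o['qpos'],o['tool_pos'],o['tool_rot'],o['force'])
shot('wrist','wrist1')
im,d,W=cloud('wrist','wrist1')
z=W[...,2]; t=(d>0)&(z>.18)&(z<.2)&(np.hypot(W[...,0]-.579,W[...,1]+.16)<.05)
print(t.sum(),cv2.minAreaRect((W[t][:,:2]*1000).astype(np.float32)),W[t].mean(0))
E
```

```text
[-23.80805965  14.36491247  43.87863167  90.1312692  -10.16512384
  79.56179687   0.87032927] [ 0.5801397  -0.15820933  0.42511172] [-1.79906709e+02 -8.71284202e-03 -2.01504654e+01] [-0.02394751  0.26354875 -0.07472336]
1219 ((579.9715576171875, -157.11453247070312), (23.62381362915039, 23.930835723876953), 69.33609008789062) [ 0.58014618 -0.15626438  0.18698566]
```

View pics/wrist1.png

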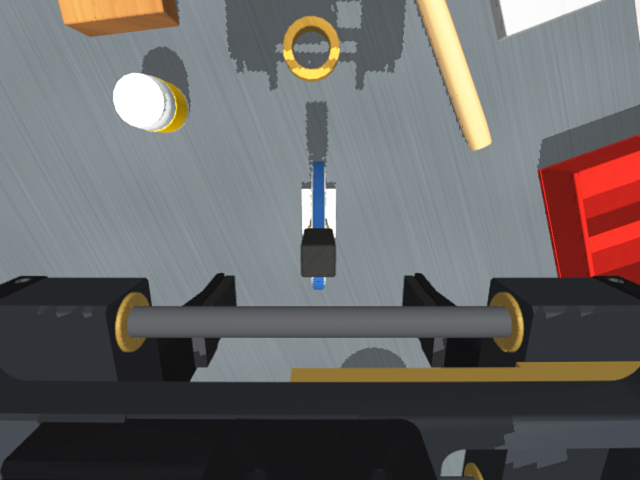

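carry_out(
  increments=[
    [0,0,-0.03,-0.2,-1],
    [0,0,-0.06,-0.2,-1],
    [0,0,-0.085,-0.2,-1],
    [0,0,-0.096,-0.2,-1],
    [0,0,-0.096,-0.2,-1],
    [0,0,-0.096,-0.2,0],
    [0,0,-0.096,-0.2,1],
    [0,0,-0.096,-0.2,1],
    [0,0,-0.096,-0.2,1],
    [0,0,-0.096,-0.2,1],
    [0,0,-0.096,-0.2,1],
    [0,0,-0.096,-0.2,1],
    [0,0,-0.096,-0.2,1],
    [0,0,-0.096,-0.2,1],
  ],
  grip_force=15,
)

```text
time_s: 4.0
tool_pos: [0.5802, -0.1599, 0.3287]
tool_rot: [180.0, 0.0, -20.5]
force: [-0.0, 0.2, -3.3]
grip_width: 0.0242
```

carry_out(
  increments=[
    [0,0,0.01,0,1],
    [0,0,0.03,0,1],
    [0,0,0.05,0,1],
    [0,0,0.08,0,1],
    [0,0,0.11,0,1],
    [0,0,0.13,0,1],
    [0,0,0.13,0,1],
    [0,0,0.13,0,1],
  ],
)

```text
time_s: 4.8
tool_pos: [0.58, -0.1599, 0.4581]
tool_rot: [180.0, 0.0, -20.5]
force: [0.0, 0.0, -4.8]
grip_width: 0.0236
```

carry_out(
  increments=[
    [-0.002,0.006,0,0,1],
    [-0.006,0.018,0,0,1],
    [-0.012,0.036,0,0,1],
    [-0.02,0.056,0,0,1],
    [-0.028,0.08,0,0,1],
    [-0.037,0.104,0,0,1],
    [-0.046,0.13,0,0,1],
    [-0.055,0.156,0,0,1],
    [-0.064,0.182,0,0,1],
    [-0.073,0.208,0,0,1],
    [-0.082,0.232,0,0,1],
    [-0.089,0.254,0,0,1],
    [-0.095,0.273,0,0,1],
    [-0.1,0.287,0,0,1],
    [-0.103,0.296,0,0,1],
    [-0.105,0.3,0,0,1],
    [-0.105,0.3,0,0,1],
    [-0.105,0.3,0,0,1],
    [-0.105,0.3,0,0,1],
    [-0.105,0.3,0,0,1],
  ],
)

```text
time_s: 6.8
tool_pos: [0.4755, 0.1393, 0.4588]
tool_rot: [180.0, -0.0, -20.6]
force: [-0.0, -0.2, -4.0]
grip_width: 0.024
```

```bash
python3 - <<'E'
from h import *
o=env.get_obs(); print(o['qpos'],o['tool_pos'],o['tool_rot'],o['force'],o['wrist_torque'])
shot('scene','scene2');shot('top','top2')
im=cv2.imread('pics/scene2.png'); cv2.imwrite('pics/c2.png',cv2.resize(im[90:250,240:440],(800,640))[:600])
im,d,W=cloud('scene','scene2'); z=W[...,2]
h=cv2.cvtColor(im,cv2.COLOR_RGB2HSV)
m=(d>0)&(np.hypot(W[...,0]-.475,W[...,1]-.14)<.08)
f=m&(z>.1)&(z<.145)&(h[...,1]<60)&(h[...,2]>120); p=W[f];print(len(p),p.mean(0))
E
```

```text
[-47.68851727  -2.8982928   27.44339166 100.54535008   1.36116843
  82.0241058  -41.05968358] [0.47551842 0.1393468  0.45881606] [ 1.79993906e+02 -1.23737877e-02 -2.05957933e+01] [-0.02452744 -0.21549841 -3.99936841] [-0.10054013  0.07523801 -0.01317768]
195 [0.4883617  0.13331205 0.13955066]
```

View pics/c2.png

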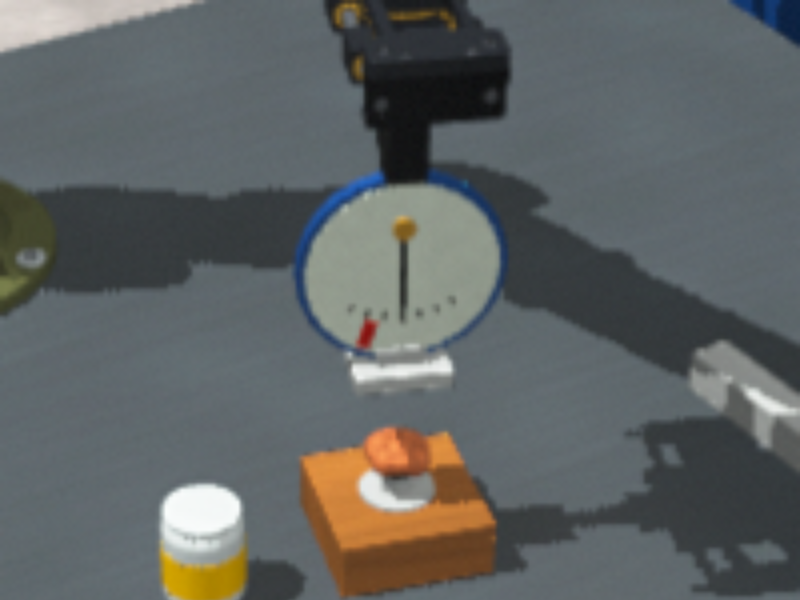

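View pics/top2.png

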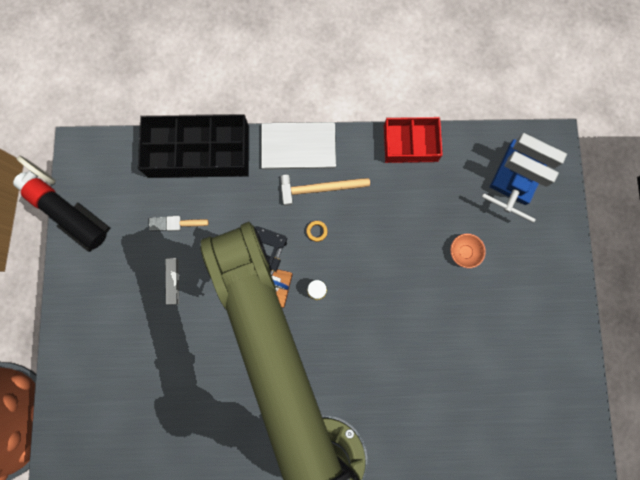

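```bash
cat >> h.py <<'E'
def ray(n,u,v):
    c=env.get_calibration(n); T=np.linalg.inv(c['camera_from_world'])
    p=cv2.undistortPoints(np.array([[[u,v]]],float),c['K'],np.array([c['k1'],0,0,0,0])).ravel()
    return T[:3,3],T[:3,:3]@np.array([p[0],p[1],1])
def face(pix,o,tag='scene'):
    yaw=np.radians(o['tool_rot'][2]); nrm=np.array([np.cos(yaw),np.sin(yaw),0]); gx=np.array([-np.sin(yaw),np.cos(yaw),0]) # gauge +x
    p0=np.array(o['tool_pos'])+nrm*.0055; out=[]
    for u,v in pix:
        c,r=ray('scene',u,v); P=c+r*(((p0-c)@nrm)/(r@nrm)); out.append([(P-p0)@gx,P[2]])
    return np.array(out)
E
python3 - <<'E'
from h import *
o=env.get_obs()
im=cv2.imread('pics/scene2.png'); h=cv2.cvtColor(im,cv2.COLOR_BGR2HSV)
m=((h[...,0]<6)|(h[...,0]>174))&(h[...,1]>150); m[:, :320]=0;m[:,345:]=0;m[:165]=0;m[182:]=0
v,u=np.nonzero(m);w=h[v,u,1].astype(float);mk=((u*w).sum()/w.sum(),(v*w).sum()/w.sum());print(mk,len(u))
m=(h[...,0]>10)&(h[...,0]<25)&(h[...,1]>120); m[:, :330]=0;m[:,350:]=0;m[:140]=0;m[154:]=0
v,u=np.nonzero(m);pv=(u.mean(),v.mean());print(pv,len(u))
p=face([pv,mk,(341,169.5)],o);print(p)
for q in p[1:]: 
  dq=q-p[0];print(np.hypot(*dq),np.arctan2(-dq[0],-dq[1]))
E
```

```text
(np.float64(331.32503748125936), np.float64(172.76851574212893)) 17
(np.float64(340.7142857142857), np.float64(146.61904761904762)) 21
[[ 0.00065635  0.23447257]
 [-0.02045538  0.16453497]
 [ 0.00276763  0.17139546]]
0.07305458791105283 0.2931671436828493
0.06311243944926705 -0.03345894433976187
```

carry_out(
  increments=[
    [0,0.001,-0.01,0,1],
    [0,0.001,-0.02,0,1],
    [0,0.001,-0.03,0,1],
    [0,0.001,-0.036,0,1],
    [0,0.001,-0.036,0,1],
    [0,0.001,-0.036,0,1],
  ],
)

```text
time_s: 7.5
tool_pos: [0.4753, 0.1411, 0.4227]
tool_rot: [180.0, -0.0, -20.5]
force: [-0.2, 0.7, -3.3]
grip_width: 0.024
```

carry_out(
  increments=[
    [0,0,-0.001,0,1],
    [0,0,-0.002,0,1],
    [0,0,-0.003,0,1],
    [0,0,-0.003,0,1],
  ],
)

```text
time_s: 7.9
tool_pos: [0.4753, 0.141, 0.4198]
tool_rot: [180.0, -0.0, -20.5]
force: [-0.3, 0.4, -4.2]
grip_width: 0.024
```

carry_out(
  increments=[
    [0,0,-0.001,0,1],
    [0,0,-0.002,0,1],
    [0,0,-0.003,0,1],
    [0,0,-0.003,0,1],
  ],
)

```text
time_s: 8.3
tool_pos: [0.4752, 0.1411, 0.4166]
tool_rot: [180.0, 0.0, -20.5]
force: [-0.2, 0.1, -3.8]
grip_width: 0.0239
```

Foot at about 0.088, no contact yet.

carry_out(
  increments=[
    [0,0,-0.001,0,1],
    [0,0,-0.002,0,1],
    [0,0,-0.002,0,1],
  ],
)

```text
time_s: 8.6
tool_pos: [0.4752, 0.1411, 0.4146]
tool_rot: [180.0, 0.0, -20.5]
force: [0.2, 0.9, -3.8]
grip_width: 0.0239
```

carry_out(
  increments=[
    [0,0,-0.001,0,1],
    [0,0,-0.002,0,1],
    [0,0,-0.002,0,1],
  ],
)

```text
time_s: 8.9
tool_pos: [0.4752, 0.1411, 0.4126]
tool_rot: [180.0, 0.0, -20.5]
force: [-0.0, -0.3, -4.4]
grip_width: 0.0236
```

carry_out(
  increments=[
    [0,0,-0.001,0,1],
    [0,0,-0.002,0,1],
    [0,0,-0.002,0,1],
  ],
)

```text
time_s: 9.2
tool_pos: [0.4752, 0.1411, 0.4106]
tool_rot: [180.0, 0.0, -20.5]
force: [-0.0, -0.9, -3.8]
grip_width: 0.024
```

Foot at about 0.082; continuing.

carry_out(
  increments=[
    [0,0,-0.001,0,1],
    [0,0,-0.002,0,1],
    [0,0,-0.002,0,1],
  ],
)

```text
time_s: 9.5
tool_pos: [0.4753, 0.1411, 0.4087]
tool_rot: [180.0, -0.0, -20.5]
force: [-0.1, 0.3, -2.6]
grip_width: 0.024
```

carry_out(
  increments=[
    [0,0,-0.001,0,1],
    [0,0,-0.002,0,1],
    [0,0,-0.002,0,1],
  ],
)

```text
time_s: 9.8
tool_pos: [0.4753, 0.1411, 0.4069]
tool_rot: [-180.0, -0.0, -20.5]
force: [-0.6, 0.0, -1.0]
grip_width: 0.0238
```

carry_out(
  increments=[
    [0,0,-0.001,0,1],
    [0,0,-0.002,0,1],
    [0,0,-0.002,0,1],
  ],
)

```text
time_s: 10.1
tool_pos: [0.4753, 0.1411, 0.405]
tool_rot: [-180.0, -0.0, -20.5]
force: [-0.3, 0.5, -0.9]
grip_width: 0.0239
```

carry_out(
  increments=[
    [0,0,-0.001,0,1],
    [0,0,-0.0015,0,1],
    [-0.001,-0.003,-0.0015,0,1],
    [-0.0023,-0.0061,-0.0017,0,1],
    [-0.0034,-0.0091,-0.0018,0,1],
    [-0.0045,-0.0122,-0.002,0,1],
    [-0.0057,-0.0152,-0.0023,0,1],
    [-0.0057,-0.0152,-0.0023,0,1],
    [-0.0057,-0.0152,-0.0023,0,1],
  ],
  grip_force=6,
)

```text
time_s: 11.0
tool_pos: [0.4695, 0.1254, 0.4024]
tool_rot: [180.0, -0.0, -20.5]
force: [-0.4, -0.5, 1.5]
grip_width: 0.0234
```

```bash
cat >> h.py <<'E'
def look(tag,u0=260,v0=110):
    o=env.get_obs(); print(o['time_s'],o['tool_pos'],o['tool_rot'],o['force'],o['wrist_torque'])
    shot('scene',tag); im=cv2.imread(f'pics/{tag}.png'); cv2.imwrite(f'pics/{tag}c.png',cv2.resize(im[v0:v0+120,u0:u0+140],(700,600),interpolation=cv2.INTER_CUBIC))
E
python3 -c "
from h import *
look('s3')"
```

```text
11.0 [0.46951947 0.12543231 0.40241093] [ 1.79951012e+02 -2.75161792e-03 -2.05409535e+01] [-0.41721957 -0.52864092  1.54335299] [-0.34837446  0.31879942  0.06964645]
```

View pics/s3c.png

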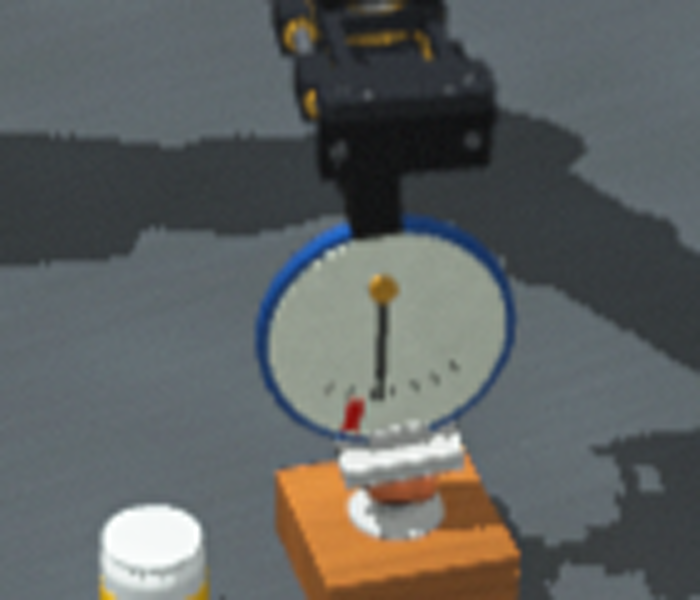

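carry_out(
  increments=[
    [-0.0011,-0.003,-0.0003,0,1],
    [-0.0022,-0.006,-0.0007,0,1],
    [-0.0034,-0.009,-0.0012,0,1],
    [-0.0045,-0.012,-0.0018,0,1],
    [-0.0056,-0.015,-0.0024,0,1],
    [-0.0067,-0.018,-0.003,0,1],
    [-0.0078,-0.021,-0.0037,0,1],
    [-0.009,-0.024,-0.0045,0,1],
    [-0.009,-0.024,-0.0045,0,1],
    [-0.009,-0.024,-0.0045,0,1],
    [-0.009,-0.024,-0.0045,0,1],
    [-0.009,-0.024,-0.0045,0,1],
  ],
)

```text
time_s: 12.25
tool_pos: [0.4606, 0.1018, 0.3979]
tool_rot: [180.0, -0.0, -20.5]
force: [-0.6, -0.7, 1.7]
grip_width: 0.024
```

```bash
python3 -c "
from h import *
look('s4')"
```

```text
12.25 [0.46057489 0.10177297 0.39790652] [ 1.79960500e+02 -1.61538134e-03 -2.05166111e+01] [-0.55288411 -0.66672435  1.74169359] [-0.45753313  0.21943605  0.04551053]
```

View pics/s4c.png

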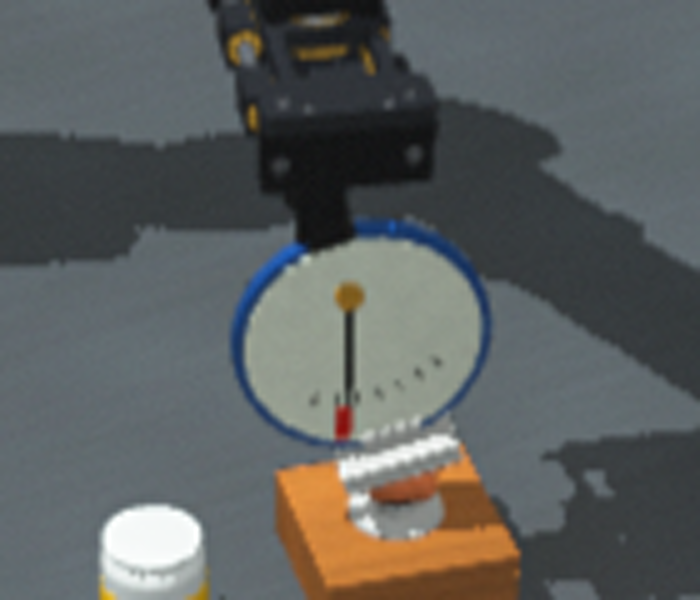

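```bash
cat >> h.py <<'E'
def meas(tags):
    o=env.get_obs(); im=np.mean([cv2.imread(f'pics/{t}.png').astype(float) for t in tags],0).astype(np.uint8)
    s=6; z=cv2.resize(im[110:230,260:400],None,fx=s,fy=s,interpolation=cv2.INTER_CUBIC); h=cv2.cvtColor(z,cv2.COLOR_BGR2HSV)
    f=lambda p:((p[0]+.5)/s-.5+260,(p[1]+.5)/s-.5+110)
    def big(m):
        n,l,st,c=cv2.connectedComponentsWithStats(m.astype(np.uint8)); i=1+np.argmax(st[1:,4]); return l==i,c[i],st[i]
    b=z.astype(int)
    reg=np.zeros(h.shape[:2],bool); reg[200:540,240:640]=1
    red=((h[...,0]<6)|(h[...,0]>174))&(h[...,1]>150)&(h[...,2]>90)&reg; rm,rc,rs=big(red)
    ora=(h[...,0]>12)&(h[...,0]<25)&(h[...,1]>110)&reg; ora[430:]=0; om,oc,os_=big(ora)
    dk=(h[...,2]<95)&reg&~rm; dk[:int(oc[1])+22]=0; dk[:,:int(oc[0])-60]=0; dk[:,int(oc[0])+60:]=0; dk[int(oc[1])+100:]=0
    dm,dc,ds=big(dk)
    v,u=np.nonzero(dm); vx,vy,x,y=cv2.fitLine(np.stack([u,v],1).astype(np.float32),cv2.DIST_L2,0,.01,.01).ravel()
    q=[f(oc),f(rc),f((x,y))]; a=(x+vx/vy*(oc[1]-y)); q.append(f((a,oc[1])))
    P=face(q,o); print('px',np.round(q,1).tolist(),ds[:],rs); 
    ang=lambda A,B:np.arctan2(-(B-A)[0],-(B-A)[1])
    print('mark rad',np.hypot(*(P[1]-P[0])),'mark ang',ang(P[0],P[1]),'ptr(pivot)',ang(P[0],P[2]),'mark(from line)',ang(P[3],P[1]),'ptr(line)',ang(P[3],face([f((x+vx/vy*40,y+40))],o)[0]))
E
python3 -c "
from h import *
for i in range(4): shot('scene',f's5{i}')
meas(['s4']);meas(['s50','s51','s52','s53'])
im,d,W=cloud('scene','s53'); z=W[...,2]; o=env.get_obs();print(o['tool_pos'],o['force'])
hv=cv2.cvtColor(im,cv2.COLOR_RGB2HSV)
m=(d>0)&(np.hypot(W[...,0]-.475,W[...,1]-.14)<.06)&(z>.06)&(z<.115)&(hv[...,1]<50)&(hv[...,2]>170); m[:196]=0
p=W[m];print(len(p),p.mean(0),p.min(0),p.max(0)); v,u=np.nonzero(m);print(u.min(),u.max(),v.min(),v.max())
"
```

```text
px [[329.3, 169.0], [328.2, 194.0], [329.4, 179.1], [329.3, 169.0]] [414 378  11  78 822] [404 489  17  36 512]
mark rad 0.07261548259184124 mark ang 0.029056213204451453 ptr(pivot) -0.01295310489035739 mark(from line) 0.028722120297425355 ptr(line) -0.013803141048940301
px [[329.3, 169.0], [328.2, 194.0], [329.4, 179.1], [329.4, 169.0]] [413 378  12  78 840] [404 488  17  37 523]
mark rad 0.07251127216444456 mark ang 0.029161525596832858 ptr(pivot) -0.012786365778845425 mark(from line) 0.032104657561680294 ptr(line) -0.00542443516852369
[0.46057616 0.10185419 0.39795689] [-0.93387837 -1.08586521  1.59514807]
91 [0.48794933 0.13066014 0.08681929] [0.47083054 0.10426894 0.06798164] [0.50344446 0.16026818 0.09830356]
328 351 196 208
```

carry_out(
  increments=[
    [-0.001,-0.0026,-0.0008,0,1],
    [-0.002,-0.0054,-0.0017,0,1],
    [-0.002,-0.0054,-0.0017,0,1],
    [-0.002,-0.0054,-0.0017,0,1],
    [-0.002,-0.0054,-0.0017,0,1],
    [-0.002,-0.0054,-0.0017,0,1],
    [-0.002,-0.0054,-0.0017,0,1],
    [-0.002,-0.0054,-0.0017,0,1],
    [-0.002,-0.0054,-0.0017,0,1],
    [-0.002,-0.0054,-0.0017,0,1],
    [-0.002,-0.0054,-0.0017,0,1],
    [-0.002,-0.0054,-0.0017,0,1],
    [-0.002,-0.0054,-0.0017,0,1],
    [-0.002,-0.0054,-0.0017,0,1],
    [-0.002,-0.0054,-0.0017,0,1],
    [-0.002,-0.0054,-0.0017,0,1],
  ],
)

```text
time_s: 14.1
tool_pos: [0.4586, 0.0964, 0.3963]
tool_rot: [180.0, -0.0, -20.5]
force: [-0.9, -0.3, 1.6]
grip_width: 0.0241
```

```bash
python3 -c "
from h import *
look('s6')
for i in range(4): shot('scene',f's6{i}')
meas(['s60','s61','s62','s63']);meas(['s63'])
o=env.get_obs();print(o['force'],o['grip_width'])
"
```

```text
14.1 [0.45856591 0.09644907 0.39628772] [ 1.79993527e+02 -6.25249252e-03 -2.05162534e+01] [-0.8710915  -0.26000843  1.60396155] [-0.45843035  0.24565513  0.03523334]
px [[327.9, 169.4], [327.8, 194.4], [327.7, 179.5], [327.9, 169.4]] [402 381  13  78 868] [402 491  15  37 485]
mark rad 0.07267926966283 mark ang -0.006599226684484882 ptr(pivot) 0.005376919021858421 mark(from line) -0.003946367222587369 ptr(line) 0.012070764553901173
px [[327.8, 169.4], [327.8, 194.4], [327.7, 179.5], [327.9, 169.4]] [402 381  13  78 865] [402 491  15  37 486]
mark rad 0.07274571219665577 mark ang -0.007216624186692762 ptr(pivot) 0.003659239503162437 mark(from line) -0.004198243284250863 ptr(line) 0.011281405626890695
[ 0.37830726 -0.41661676  1.8007761 ] 0.024150990373460354
```

View pics/s6c.png

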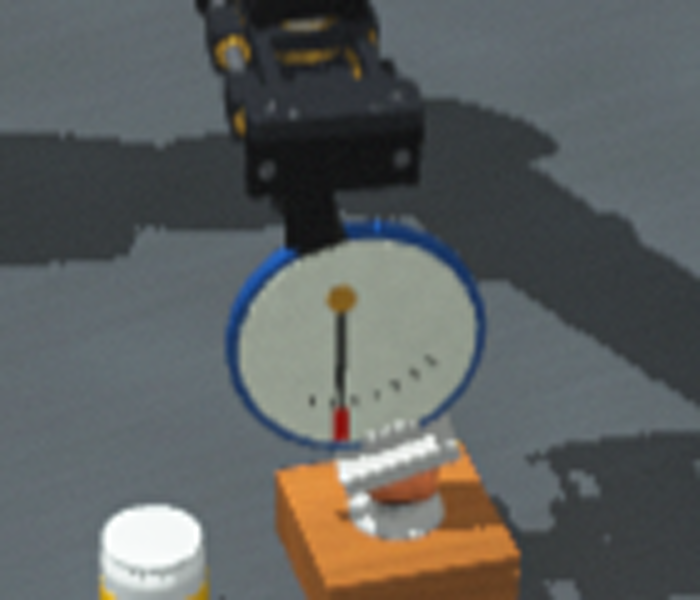

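```bash
python3 -c "
from h import *
env.sign_off(); print(env.get_obs()['time_s'])"
```

```text
the job is handed in; nothing more can be done
the job is handed in; nothing more can be done
```

I picked up the gauge by its handle, lowered it onto the stud until I felt contact, and rocked it until the pointer settled on the red mark. I handed it in at about 14 s, still held in the gripper. No verdict came back.

- **Touchdown:** the crest was about 0.080 m above the bench, and the first contact was about 3 N.
- **Rocking:** I eased the grip to 6 N and moved the hand sideways and down, so the gauge pivoted on the stud towards the mark by about 0.29 rad.

Last checks before handing in:
- **Pointer and mark:** they agreed within about 0.016 rad in the scene camera. Five frames over about 0.25 s looked the same, so the pointer appeared at rest.
- **Contact force:** about 5.6 N on the stud. I worked this out from the wrist force against the free-hanging reading of about -4 N, so it is good to about 1 N.
- **Foot position:** within a few millimetres of the stud's axis and about 37 mm above the block. I computed this from the hand pose and lean, because I did not get a clean measurement of the foot itself.
- **Dial vertical:** I did not measure the dial's sideways tilt. I relied on the pads closing flat on the handle with the tool pointing straight down.

The pictures showed no other object moved and no check failed, but I did not measure the bystanders' positions again at the end.

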